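Make up two ingredient trays in the doughnut kitchen

ROBOT

A 6-joint arm with a two-finger parallel gripper is mounted at the origin on the work surface. World frame = base frame: x ahead of the robot, y to its left, z up, the work surface at z = 0. Lengths are in m, angles in rad, forces in N, time in s.
With the tool pointing down it reaches from about 0.425 to 0.95 m from the base axis. Payload 3.5 kg.
Tool frame: the origin (TCP) lies at the very end of the fingers, on their centre line; the grasp point (between the pads) lies 19 mm behind it; z points along the fingers, y is the line along which they close (so a half turn about z gives the same grasp; the last joint's range is limited). The gripper opens to 85 mm and grips with 20 to 120 N. Pads are 22 mm wide; open, the fingers measure 114 mm over their backs; the gripper's body (76 mm by 85 mm) begins 54 mm behind the grasp point. The pads swing forward as they close: fully open they stand 13 mm farther back than shut.
Start: joints at [1.111, 0.286, 1.577, -0, 1.279, -0.15], TCP at [0.206, 0.643, 0.231] pointing down, gripper open.
Joint ranges: [-2.77, 2.77], [-0.9, 2.22], [0.21, 2.48], [-1.53, 4.67], [0.24, 2.81], [-2.84, 2.84]. Speed limits (rad/s): [2.79, 2.79, 3.14, 3.14, 3.14, 3.14].

INTERFACE

Orientations are given as a unit quaternion [x, y, z, w].
In Python, from plant import ctrl gives the robot as it stands.
- The arm moves only by the tool carry_out, never from a script. Its argument "deltas" is one flat list of numbers, 6 for each row, row after row: the shift along the tool's x, y, z in m, then the turn, a rotation vector about the tool's x, y, z in rad. A call has 1 to 5 rows; each row is the pose to reach, as a shift and turn from the pose commanded when the call began, along the tool's axes at that moment; what a row does not reach only later rows make up. A row lasts 1/8 s, in which the tool goes at most 62.5 mm and 10.7 degrees, less where a joint would pass 70% of its speed; a pose out of reach is approached as far as the arm can. A call with a gripper value outside its range is refused whole. "grip" is the opening in per cent of the stroke, from 0 (shut) to 100 (fully open), set as the call begins (left out, the last holds). The fingers move at their own pace and stop on an object; "grip_force" is the grip in N (left out, the last holds). Time passes only in rows, so rows that repeat a pose let the fingers close. It gives the time, the measured TCP pose, the force, the opening and the grip force at its end, in the units of the state.
- ctrl.get_state(): the state, without advancing time (a new reading comes with each control period).
- ctrl.read_camera(name): name is "scene" or "top"; returns (picture, depth): 400x640x3 uint8, red, green, blue; 400x640 float32, m along the optical axis (not along the pixel's ray), 0 where there is no reading.
- ctrl.camera_model(name): a dict with "intrinsics" (3x3 intrinsics, pixels), "k1" (the pictures are not rectified: a ray, as slopes to the right and down, at radius r is drawn at 1 + k1 r^2 times it, then the intrinsics apply), "extrinsics" (4x4, takes a point from world to camera coordinates). Camera axes: x right, y down, z forward; pixel columns grow to the right and rows downward; lengths in m; the calibration is good to about 2 mm. A picture is of the moment at which its call begins. camera_model takes no time and is no camera call.
- ctrl.sign_off(): hands the job in; it is judged then, once.
Trained networks look in the newest picture that a camera, given by its name, has taken for a name from the list of things; names that differ only in an ending like _2 or _b are one class to them, and where a whole thing is asked for, a point or a joint stands for the part that bears it (a point fixed in the world has none). Each returns a list of dicts, best first, with "score" (0 to 1); they miss things now and then, are a little off and sometimes report something else, mostly with a low value. They report only what shows in the picture. A call takes as long as a camera call.
- ctrl.find_in(camera, query): "uv" ([column, row] in pixels, amid what is visible of it).
The state is a dict: "time": time; "qpos": joint angles; "dq": joint speeds; "joint_efforts": joint torques, N m; "eef_pos": TCP position; "tcp_rot": TCP orientation; "contact_force": force on the tool from outside, world axes, zero at the start; "wrist_torque": the same for the moment, N m; "opening": opening from 0.0 (shut) to 1.0 (fully open); "finger_force": force on a finger pad.
Only numpy, scipy, OpenCV 4.12 (cv2) and the standard library are available. Lean on these libraries where they do the work, as an engineer would, in place of code of your own. Each camera call takes 0.05 s, during which the arm holds its last target. There are 200 camera calls.

TASK

Make up the ingredient trays for the next two batches: the brown essence bottle and the white baking-powder tub go in the blue tray, the red colour bottle and the yellow custard jar in the orange tray, each standing upright on the tray floor in a compartment of its own. Set them down without dropping them, and leave the trays, the green bottle, the bowl, the jug and the spatula standing where they are.

Things in the scene. Friction and masses are not known exactly. Their poses are not given: they have to be found in the camera images.
- vanilla: dark brown essence bottle with a pale label: body 48 in diameter and straight from the bottom to 76 above it, then a narrow neck with a black cap 28 in diameter, 100 high in all; stands upright; origin at the centre of the underside, z up; rigid and closed (sizes in mm)
- red_colour: red food-colour bottle: body 48 in diameter and straight from the bottom to 76 above it, then a narrow neck with a white cap 28 in diameter, 100 high in all; stands upright; origin at the centre of the underside, z up; rigid and closed (sizes in mm)
- green_colour: green food-colour bottle: body 48 in diameter and straight from the bottom to 76 above it, then a narrow neck with a white cap 28 in diameter, 100 high in all; stands upright; origin at the centre of the underside, z up; rigid and closed; not wanted in either kit (sizes in mm)
- baking_tub: white baking-powder tub with a blue lid: 56 in diameter and straight to 62 above the bottom, lid 57 in diameter, 78 high in all; stands upright; origin at the centre of the underside, z up; rigid and closed (sizes in mm)
- custard_jar: yellow custard jar with a yellow lid and pale label: 54 in diameter and straight to 62 above the bottom, lid 52 in diameter, 78 high in all; stands upright; origin at the centre of the underside, z up; rigid and closed (sizes in mm)
- blue_tray: blue open plastic tray, 170 long (its x axis) x 88 wide (its y axis) x 28 high, walls and floor 4 thick, one cross wall, top 24 above the underside, at mid-length making two equal square compartments, 79 x 80 inside, their centres at x = +41.5 mm and x = -41.5 mm on the tray's x axis; the origin is the centre of the underside, z up; it stands loose on the counter, 0.9 kg (sizes in mm)
- orange_tray: orange open plastic tray, 170 long (its x axis) x 88 wide (its y axis) x 28 high, walls and floor 4 thick, one cross wall, top 24 above the underside, at mid-length making two equal square compartments, 79 x 80 inside, their centres at x = +41.5 mm and x = -41.5 mm on the tray's x axis; the origin is the centre of the underside, z up; it stands loose on the counter, 0.9 kg (sizes in mm)
- bowl: steel mixing bowl, 150 across the rim, 75 high, loose; origin at the centre of the underside. Bystander (sizes in mm)
- jug: white jug with a side handle at its +y side, 104 across without the handle, 120 high, loose; origin at the centre of the underside. Bystander (sizes in mm)
- spatula: spatula lying flat along its x axis, round wooden handle (20 thick, 140 long) to -x and thin steel blade to +x, origin near the front end of the handle, loose. Bystander (sizes in mm)

How it is judged:
At the end, for the whole second after the job is handed in: Brown bottle and white tub stand in the blue tray, red bottle and yellow jar in the orange, one per compartment (within 20 mm of its centre each way), on its floor, within 0.12 rad of upright, released, at rest. Trays and bystanders within 30 mm of their start; green bottle, bowl, jug upright (y of vanilla in the frame of blue_tray between -0.021 and 0.021 m and z of vanilla in the frame of blue_tray between 0.001 and 0.01 m and angle between each of vanilla, baking_tub, red_colour, custard_jar, green_colour, bowl, jug's own z axis and vertical below 0.12 rad and linear speed of each of vanilla, baking_tub, red_colour, custard_jar below 0.02 m/s and contact force between each of vanilla, baking_tub, red_colour, custard_jar and the fingers below 0.05 N and y of baking_tub in the frame of blue_tray between -0.021 and 0.021 m and z of baking_tub in the frame of blue_tray between 0.001 and 0.01 m and ((x of vanilla in the frame of blue_tray between 0.02 and 0.063 m and x of baking_tub in the frame of blue_tray between -0.063 and -0.02 m) or (x of vanilla in the frame of blue_tray between -0.063 and -0.02 m and x of baking_tub in the frame of blue_tray between 0.02 and 0.063 m)) and y of red_colour in the frame of orange_tray between -0.021 and 0.021 m and z of red_colour in the frame of orange_tray between 0.001 and 0.01 m and y of custard_jar in the frame of orange_tray between -0.021 and 0.021 m and z of custard_jar in the frame of orange_tray between 0.001 and 0.01 m and ((x of red_colour in the frame of orange_tray between 0.02 and 0.063 m and x of custard_jar in the frame of orange_tray between -0.063 and -0.02 m) or (x of red_colour in the frame of orange_tray between -0.063 and -0.02 m and x of custard_jar in the frame of orange_tray between 0.02 and 0.063 m)) and distance of each of green_colour, bowl, jug, spatula, blue_tray, orange_tray from where it was at the start of the episode below 0.03 m); the robot touches nothing.
It fails at once if a tray is pushed more than 30 mm from its place (distance of any of blue_tray, orange_tray from where it was at the start of the episode above 0.03 m).
It fails at once if the green bottle, bowl, jug or spatula is pushed more than 30 mm from its place (distance of any of green_colour, bowl, jug, spatula from where it was at the start of the episode above 0.03 m).
It fails at once if a bottle, tub or jar for the kits is dropped (falls free at over 0.7 m/s, a drop of 25 mm) ((linear speed of vanilla above 0.7 m/s and contact force between vanilla and the fingers below 0.1 N) or (linear speed of baking_tub above 0.7 m/s and contact force between baking_tub and the fingers below 0.1 N) or (linear speed of red_colour above 0.7 m/s and contact force between red_colour and the fingers below 0.1 N) or (linear speed of custard_jar above 0.7 m/s and contact force between custard_jar and the fingers below 0.1 N)).
It also fails if it takes over 102 s, if anything falls off the work surface, if the arm or the gripper's body presses on something with over 40 N, if the wrist force passes 120 N, or if a joint passes its speed limit or range.

## Working session

There is one attempt and no reset: what is moved stays moved. The work goes in short steps, Python scripts to look and compute and a tool call to move; the robot and the scene stay as the last step left them, time stands still between calls to the robot, and variables do not carry over. Pictures are saved under pics/ and viewed, at most 14 in all, crops included, and the job is handed in when it is done.

Besides the shell and the picture viewer there is one more tool, called after ">>>" as a command line: name --argument value ..., lists and objects as JSON in quotes. carry_out: Moves the arm, as the interface text tells. Its arguments: {"type":"object","properties":{"deltas":{"type":"array"},"grip":{"type":"number"},"grip_force":{"type":"number"}},"required":["deltas"]}

```bash
mkdir -p pics; ls
python3 - <<'E'
from plant import ctrl
import cv2,numpy as np
s=ctrl.get_state()
for k,v in s.items(): print(k,np.round(v,3))
for n in("scene","top"):
    im,d=ctrl.read_camera(n); cv2.imwrite(f"pics/{n}0.png",im[:,:,::-1]); np.save(f"{n}0.npy",d)
    m=ctrl.camera_model(n); print({k:np.round(v,3).tolist() for k,v in m.items()})
for q in "vanilla red_colour green_colour baking_tub custard_jar blue_tray orange_tray bowl jug spatula".split():
    for n in("scene","top"):
        print(q,n,[(np.round(r["uv"]).tolist(),round(r["score"],2)) for r in ctrl.find_in(n,q)[:3]])
print(ctrl.get_state()["time"])
E
```

```text
pics
time 0.0
qpos [ 1.111  0.287  1.578  0.     1.279 -0.15 ]
dq [ 0.001 -0.     0.001 -0.001 -0.001  0.001]
joint_efforts [-0.0000e+00 -4.0599e+01 -2.9263e+01 -0.0000e+00  6.0000e-03  0.0000e+00]
eef_pos [0.205 0.642 0.23 ]
tcp_rot [ 0.154  0.988 -0.001 -0.   ]
contact_force [-0.209  0.193 -0.199]
wrist_torque [ 0.034 -0.004 -0.003]
finger_force 0.0
opening 0.996
{'intrinsics': [[365.171, 0.0, 320.369], [0.0, 365.171, 202.062], [0.0, 0.0, 1.0]], 'k1': 0.014, 'extrinsics': [[-0.028, 0.999, 0.015, 0.015], [0.608, 0.029, -0.793, -0.267], [-0.793, -0.013, -0.609, 1.54], [0.0, 0.0, 0.0, 1.0]]}
{'intrinsics': [[402.032, 0.0, 324.071], [0.0, 402.032, 202.793], [0.0, 0.0, 1.0]], 'k1': -0.019, 'extrinsics': [[0.029, -1.0, 0.004, 0.004], [-0.987, -0.029, -0.161, 0.527], [0.161, 0.0, -0.987, 0.998], [0.0, 0.0, 0.0, 1.0]]}
vanilla scene [([363.0, 192.0], 0.79)]
vanilla top [([278.0, 234.0], 0.76)]
red_colour scene [([248.0, 188.0], 0.94)]
red_colour top [([425.0, 243.0], 0.87)]
green_colour scene [([324.0, 194.0], 0.77)]
green_colour top [([331.0, 229.0], 0.58)]
baking_tub scene [([283.0, 190.0], 0.81)]
baking_tub top [([381.0, 234.0], 0.56)]
custard_jar scene [([314.0, 243.0], 0.73), ([395.0, 194.0], 0.65)]
custard_jar top [([236.0, 238.0], 0.66)]
blue_tray scene [([399.0, 237.0], 0.9)]
blue_tray top [([250.0, 178.0], 0.82), ([239.0, 235.0], 0.46)]
orange_tray scene [([315.0, 242.0], 0.7), ([233.0, 219.0], 0.24)]
orange_tray top [([337.0, 166.0], 0.57), ([248.0, 176.0], 0.33)]
bowl scene [([231.0, 218.0], 0.95)]
bowl top [([433.0, 172.0], 0.63)]
jug scene [([472.0, 221.0], 0.67), ([326.0, 194.0], 0.28)]
jug top [([167.0, 172.0], 0.91)]
spatula scene [([166.0, 245.0], 0.98)]
spatula top [([488.0, 164.0], 0.71)]
1.1
```

View pics/top0.png

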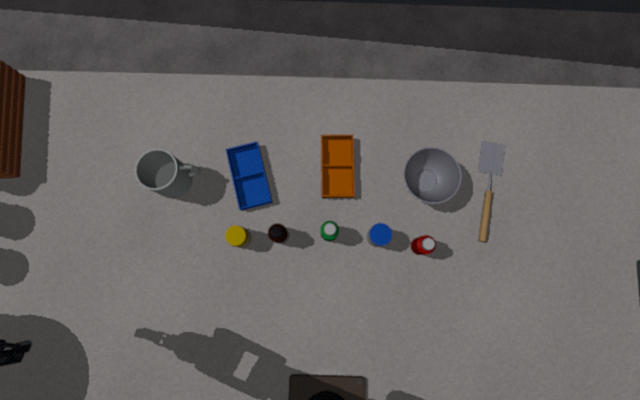

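View pics/scene0.png

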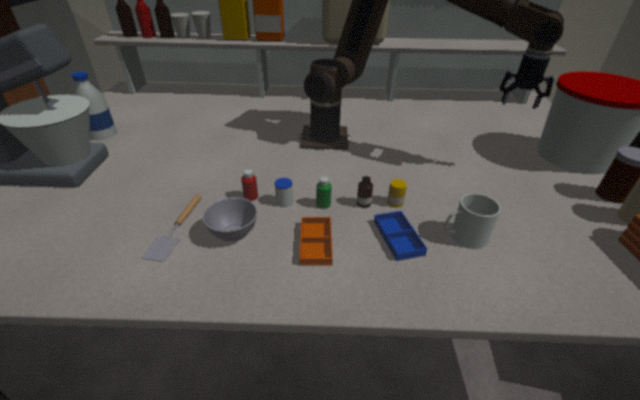

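The top view shows a row, left to right: custard (236,237), vanilla (278,233), green (330,231), tub (381,235) and red (424,245). The blue tray is at (250,176), turned slightly, and the orange tray at (338,167). The scene view agrees with this.

```bash
cat > h.py <<'E'
from plant import ctrl
import numpy as np,cv2
def rays(n,uv):
    m=ctrl.camera_model(n);K=m["intrinsics"];k=m["k1"]
    p=(np.asarray(uv,float)-[K[0][2],K[1][2]])/K[0][0]
    q=p.copy()
    for _ in range(8): q=p/(1+k*(q**2).sum(-1,keepdims=True))
    return np.concatenate([q,np.ones(q.shape[:-1]+(1,))],-1),np.array(m["extrinsics"])
def cloud(n,d):
    vv,uu=np.mgrid[:400,:640]
    r,E=rays(n,np.stack([uu,vv],-1)); return (r*d[...,None]-E[:3,3])@E[:3,:3]
def at_z(n,uv,z):
    r,E=rays(n,uv); R=E[:3,:3]; c=-R.T@E[:3,3]; w=r@R
    return c+w*((z-c[2])/w[...,2:])
def trays(im):
    h=cv2.cvtColor(im,cv2.COLOR_RGB2HSV); o={}
    for nm,lo,hi,c in(("blue_tray",105,125,(250,178)),("orange_tray",8,18,(337,166))):
        m=cv2.inRange(h,(lo,150,40),(hi,255,255)); 
        y0,x0=c[1]-45,c[0]-45; mm=np.zeros_like(m); mm[y0:y0+84,x0:x0+90]=m[y0:y0+84,x0:x0+90]
        _,lab,st,_=cv2.connectedComponentsWithStats(mm); i=1+st[1:,4].argmax()
        v,u=np.nonzero(lab==i); P=at_z("top",np.stack([u,v],-1),.028)[:,:2]
        o[nm]=cv2.minAreaRect((P*1000).astype(np.float32))
    return o
E
python3 - <<'E'
from h import *
im=cv2.imread("pics/top0.png")[:,:,::-1].copy(); d=np.load("top0.npy"); C=cloud("top",d)
for k,v in trays(im).items(): print(k,v)
for nm,u,v,h in [("custard",236,237,.078),("vanilla",278,233,.1),("green",330,231,.1),("tub",381,235,.078),("red",426,244,.1),("bowl",433,175,.075),("jug",167,172,.12)]:
    W=C[v-35:v+36,u-35:u+36].reshape(-1,3)
    g=at_z("top",np.array([u,v]),h)
    s=W[(abs(W[:,2]-h)<.009)&(np.hypot(*(W[:,:2]-g[:2]).T)<(.04 if h<.11 and nm!="bowl" else .1))]
    print(nm,"ray",g[:2].round(3),len(s), s.size and ((s.min(0)+s.max(0))/2).round(3), s.size and np.ptp(s,0).round(3))
E
```

```text
blue_tray ((597.1043701171875, 222.35018920898438), (169.96763610839844, 86.23370361328125), 16.3118896484375)
orange_tray ((630.4807739257812, -13.095256805419922), (171.03839111328125, 85.67680358886719), 2.499018430709839)
custard ray [0.429 0.234] 346 [0.434 0.237 0.077] [0.05  0.05  0.012]
vanilla ray [0.44  0.129] 104 [0.445 0.133 0.098] [0.025 0.026 0.011]
green ray [0.449 0.003] 104 [0.455 0.003 0.099] [0.026 0.024 0.011]
tub ray [ 0.444 -0.123] 413 [ 0.449 -0.123  0.077] [0.057 0.055 0.012]
red ray [ 0.424 -0.229] 113 [ 0.425 -0.233  0.097] [0.027 0.027 0.011]
bowl ray [ 0.601 -0.255] 407 [ 0.604 -0.252  0.072] [0.15  0.146 0.012]
jug ray [0.578 0.403] 315 [0.587 0.432 0.117] [0.104 0.106 0.012]
```

```bash
cat >> h.py <<'E'
from scipy.spatial.transform import Rotation as Ro
def go(xy,z,yaw=None):
    """print total shift in present tool axes (m) and turn to reach a world point with tool y at yaw deg, tool down"""
    s=ctrl.get_state(); R=Ro.from_quat(s["tcp_rot"])
    D=R.inv().apply(np.r_[xy,z]-s["eef_pos"]); t=np.zeros(3)
    if yaw is not None:
        a=np.radians(yaw); y=np.array([np.cos(a),np.sin(a),0]); zz=np.array([0,0,-1.]); 
        t=(R.inv()*Ro.from_matrix(np.c_[np.cross(y,zz),y,zz])).as_rotvec()
    print("t",round(float(s["time"]),2),"pos",np.round(s["eef_pos"],4),"shift",D.round(4),"turn",t.round(3),"open",round(float(s["opening"]),3))
E
python3 -c "
from h import *
go([.445,.133],.2,106.3)"
```

```text
t 1.1 pos [0.2058 0.6429 0.2313] shift [-0.3833 -0.4127  0.0313] turn [ 0.     0.    -0.594] open 0.999
```

>>> carry_out --deltas '[-0.038, -0.041, 0.003, 0, 0, -0.12, -0.076, -0.082, 0.006, 0, 0, -0.24, -0.115, -0.124, 0.009, 0, 0, -0.36, -0.153, -0.165, 0.012, 0, 0, -0.48, -0.192, -0.206, 0.016, 0, 0, -0.594]' --grip 100 --grip_force 40

```text
time: 1.72
eef_pos: [0.3264, 0.3866, 0.2156]
tcp_rot: [-0.144, 0.99, 0.0, 0.001]
contact_force: [1.0, -0.2, 0.8]
opening: 1.0
finger_force: 0.0
```

```bash
python3 -c "
from h import *
go([.445,.133],.2,106.3)"
```

```text
t 1.73 pos [0.3264 0.3866 0.2156] shift [-0.0415 -0.2769  0.0156] turn [0.    0.001 0.004] open 1.0
```

>>> carry_out --deltas '[-0.008, -0.055, 0.003, 0, 0, 0, -0.017, -0.111, 0.006, 0, 0, 0, -0.025, -0.166, 0.009, 0, 0, 0, -0.033, -0.222, 0.012, 0, 0, 0, -0.041, -0.277, 0.016, 0, 0, 0]'

```text
time: 2.35
eef_pos: [0.4435, 0.132, 0.1998]
tcp_rot: [-0.142, 0.99, -0.0, 0.001]
contact_force: [0.1, -0.4, 0.0]
opening: 1.006
finger_force: 0.0
```

Run:
```python
from h import *
go([.445,.133],.032,106.3)
im,d=ctrl.read_camera("scene"); cv2.imwrite("pics/s1.png",cv2.resize(im[140:260,220:460],None,fx=3,fy=3)[:,:,::-1])
go([.445,.133],.032,106.3)
```

```text
t 2.35 pos [0.4435 0.132  0.1998] shift [-0.0014  0.0006  0.1678] turn [-0.     0.002 -0.   ] open 1.006
t 2.4 pos [0.4457 0.127  0.1994] shift [-0.0007  0.0068  0.1674] turn [-0.005  0.001 -0.005] open 0.999
```

View pics/s1.png

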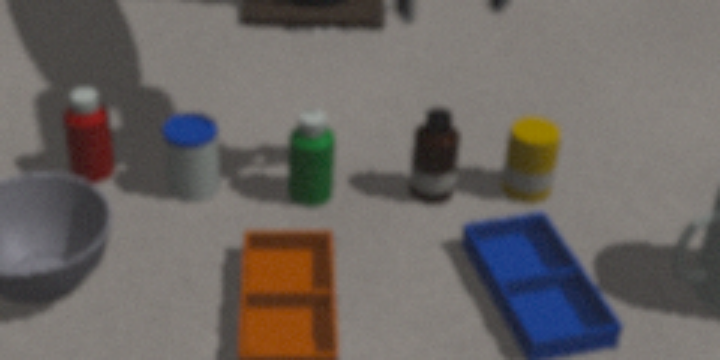

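The gripper is directly above the brown bottle, with its fingertips at the top edge of the crop around column 450. All items still stand in place.

>>> carry_out --deltas '[0, 0.001, 0.045, 0, 0, 0, 0, 0.001, 0.09, 0, 0, 0, 0, 0.001, 0.13, 0, 0, 0, 0, 0.001, 0.155, 0, 0, 0, 0, 0.001, 0.166, 0, 0, 0]'

```text
time: 3.02
eef_pos: [0.4415, 0.1348, 0.0319]
tcp_rot: [-0.142, 0.99, 0.0, -0.001]
contact_force: [-0.5, -0.2, 0.0]
opening: 1.0
finger_force: 0.0
```

>>> carry_out --deltas '[0, 0, 0, 0, 0, 0, 0, 0, 0, 0, 0, 0, 0, 0, 0, 0, 0, 0, 0, 0, 0, 0, 0, 0, 0, 0, 0, 0, 0, 0]' --grip 0

```text
time: 3.65
eef_pos: [0.444, 0.1348, 0.0349]
tcp_rot: [-0.142, 0.99, -0.0, 0.002]
contact_force: [-0.5, 0.4, 5.2]
opening: 0.548
finger_force: 42.2
```

>>> carry_out --deltas '[0, 0, -0.02, 0, 0, 0, 0, 0, -0.055, 0, 0, 0, 0, 0, -0.095, 0, 0, 0, 0, 0, -0.125, 0, 0, 0, 0, 0, -0.135, 0, 0, 0]'

```text
time: 4.28
eef_pos: [0.443, 0.1348, 0.1696]
tcp_rot: [-0.142, 0.99, -0.0, 0.001]
contact_force: [-0.8, 0.1, -3.1]
opening: 0.547
finger_force: 42.1
```

```bash
python3 -c "
from h import *
go([.557,.211],.17,106.3)"
```

```text
t 4.28 pos [0.443  0.1348 0.1696] shift [-1.308e-01  4.120e-02 -1.000e-04] turn [-0.     0.002 -0.   ] open 0.547
```

>>> carry_out --deltas '[-0.02, 0.006, 0, 0, 0, 0, -0.055, 0.017, 0, 0, 0, 0, -0.09, 0.028, 0, 0, 0, 0, -0.117, 0.037, 0, 0, 0, 0, -0.131, 0.041, 0, 0, 0, 0]'

```text
time: 4.9
eef_pos: [0.5564, 0.2112, 0.166]
tcp_rot: [-0.142, 0.99, -0.0, -0.002]
contact_force: [-0.5, -0.3, -2.1]
opening: 0.545
finger_force: 42.0
```

Run:
```python
from h import *
im,d=ctrl.read_camera("scene"); cv2.imwrite("pics/s2.png",cv2.resize(im[140:260,300:500],None,fx=4,fy=4)[:,:,::-1])
go([.557,.211],.041,106.3)
```

```text
t 4.95 pos [0.5576 0.2116 0.1665] shift [ 0.0005 -0.0005  0.1255] turn [ 0.001 -0.002  0.   ] open 0.55
```

View pics/s2.png

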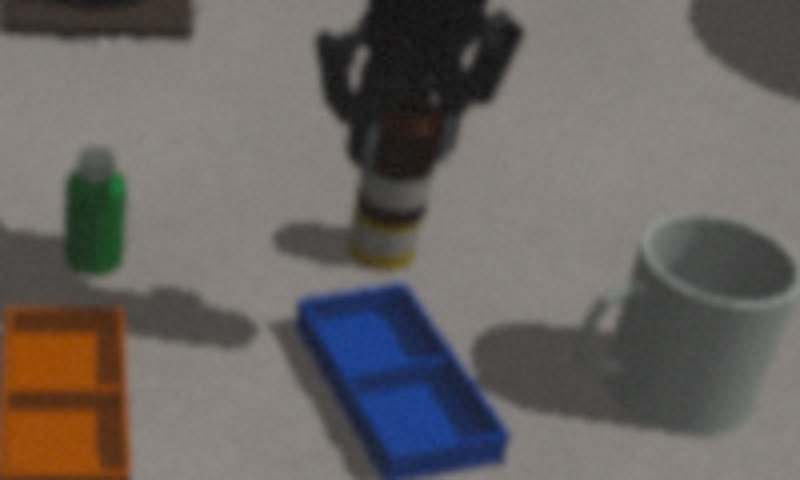

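The brown bottle is held upright above the blue tray's near compartment. Its body is at about (395,190) in the crop and the tray's near compartment at (370,325).

>>> carry_out --deltas '[0, 0, 0.03, 0, 0, 0, 0, 0, 0.065, 0, 0, 0, 0, 0, 0.1, 0, 0, 0, 0, 0, 0.118, 0, 0, 0, 0, 0, 0.126, 0, 0, 0]'

```text
time: 5.58
eef_pos: [0.5558, 0.2104, 0.0411]
tcp_rot: [-0.142, 0.99, -0.0, -0.001]
contact_force: [0.7, 0.6, -2.7]
opening: 0.546
finger_force: 41.9
```

>>> carry_out --deltas '[0, 0, 0.001, 0, 0, 0, 0, 0, 0.002, 0, 0, 0, 0, 0, 0.003, 0, 0, 0, 0, 0, 0.003, 0, 0, 0]'

```text
time: 6.08
eef_pos: [0.5571, 0.2109, 0.0399]
tcp_rot: [-0.142, 0.99, 0.0, 0.0]
contact_force: [-0.0, 0.6, -2.4]
opening: 0.55
finger_force: 42.0
```

>>> carry_out --deltas '[0, 0, 0.001, 0, 0, 0, 0, 0, 0.002, 0, 0, 0, 0, 0, 0.002, 0, 0, 0]'

```text
time: 6.45
eef_pos: [0.5572, 0.2109, 0.039]
tcp_rot: [-0.142, 0.99, -0.0, 0.0]
contact_force: [-2.6, -0.4, 5.8]
opening: 0.551
finger_force: 42.8
```

>>> carry_out --deltas '[0, 0, 0, 0, 0, 0, 0, 0, 0, 0, 0, 0, 0, 0, 0, 0, 0, 0, 0, 0, 0, 0, 0, 0]' --grip 100

```text
time: 6.95
eef_pos: [0.5568, 0.2108, 0.0372]
tcp_rot: [-0.142, 0.99, 0.0, -0.0]
contact_force: [0.5, -0.2, 0.2]
opening: 0.998
finger_force: 0.0
```

>>> carry_out --deltas '[0, 0, -0.02, 0, 0, 0, 0, 0, -0.05, 0, 0, 0, 0, 0, -0.09, 0, 0, 0, 0, 0, -0.14, 0, 0, 0, 0, 0, -0.16, 0, 0, 0]'

```text
time: 7.58
eef_pos: [0.5587, 0.2113, 0.2029]
tcp_rot: [-0.142, 0.99, 0.0, 0.004]
contact_force: [0.9, -0.3, 0.4]
opening: 0.997
finger_force: 0.0
```

```bash
python3 -c "
from h import *
go([.449,-.123],.2,106.3)"
```

```text
t 7.58 pos [0.5587 0.2113 0.2029] shift [ 0.1991 -0.2901  0.0015] turn [-0.001  0.008 -0.   ] open 0.997
```

>>> carry_out --deltas '[0.02, -0.029, 0, 0, 0, 0, 0.05, -0.073, 0, 0, 0, 0, 0.08, -0.117, 0, 0, 0, 0, 0.11, -0.16, 0, 0, 0, 0, 0.14, -0.204, 0, 0, 0, 0]'

```text
time: 8.2
eef_pos: [0.4785, -0.0256, 0.1971]
tcp_rot: [-0.142, 0.99, 0.0, -0.0]
contact_force: [1.2, -0.4, -0.4]
opening: 1.0
finger_force: 0.0
```

>>> carry_out --deltas '[0.025, -0.037, 0, 0, 0, 0, 0.045, -0.066, 0, 0, 0, 0, 0.058, -0.085, 0, 0, 0, 0, 0.059, -0.086, 0, 0, 0, 0]'

```text
time: 8.7
eef_pos: [0.4465, -0.1243, 0.1971]
tcp_rot: [-0.14, 0.99, 0.0, -0.0]
contact_force: [-0.0, -0.0, 0.2]
opening: 0.997
finger_force: 0.0
```

Run:
```python
from h import *
im,d=ctrl.read_camera("top"); cv2.imwrite("pics/t1.png",cv2.resize(im[120:270,210:470],None,fx=3,fy=3)[:,:,::-1])
go([.449,-.123],.028,106.3)
```

```text
t 8.75 pos [ 0.4467 -0.1236  0.1971] shift [-0.0024 -0.0002  0.1691] turn [ 0.001 -0.    -0.002] open 1.001
```

View pics/t1.png

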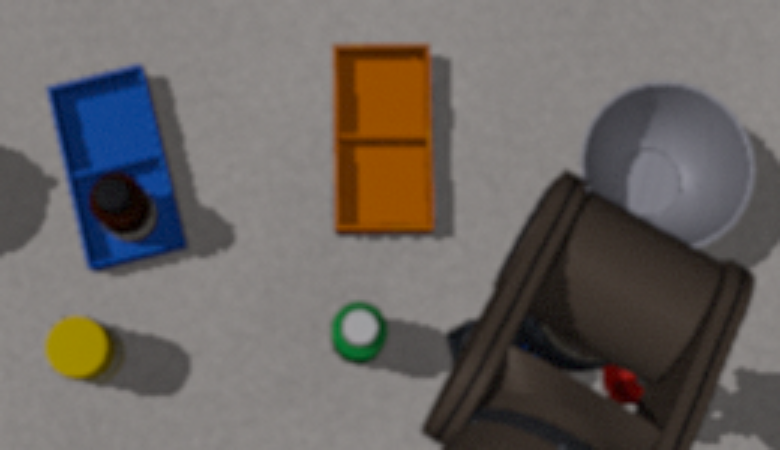

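The brown bottle stands in the blue tray's near compartment, with its base at about (130,213) in the crop. The gripper is over the tub, which the arm hides.

>>> carry_out --deltas '[-0.002, 0, 0.045, 0, 0, 0, -0.002, 0, 0.09, 0, 0, 0, -0.002, 0, 0.13, 0, 0, 0, -0.002, 0, 0.157, 0, 0, 0, -0.002, 0, 0.169, 0, 0, 0]'

```text
time: 9.38
eef_pos: [0.4481, -0.1212, 0.0265]
tcp_rot: [-0.142, 0.99, 0.001, -0.001]
contact_force: [0.2, 0.2, 0.1]
opening: 1.002
finger_force: 0.0
```

>>> carry_out --deltas '[0, 0, 0, 0, 0, 0, 0, 0, 0, 0, 0, 0, 0, 0, 0, 0, 0, 0, 0, 0, 0, 0, 0, 0, 0, 0, 0, 0, 0, 0]' --grip 0

```text
time: 10.0
eef_pos: [0.4501, -0.1231, 0.0296]
tcp_rot: [-0.142, 0.99, -0.0, 0.001]
contact_force: [0.5, 2.0, 5.9]
opening: 0.645
finger_force: 43.1
```

>>> carry_out --deltas '[0, 0, -0.02, 0, 0, 0, 0, 0, -0.055, 0, 0, 0, 0, 0, -0.1, 0, 0, 0, 0, 0, -0.13, 0, 0, 0, 0, 0, -0.14, 0, 0, 0]'

```text
time: 10.62
eef_pos: [0.4495, -0.1233, 0.1697]
tcp_rot: [-0.142, 0.99, -0.001, 0.001]
contact_force: [-0.0, -0.7, -3.5]
opening: 0.649
finger_force: 43.6
```

Run:
```python
from h import *
im,d=ctrl.read_camera("scene"); cv2.imwrite("pics/s3.png",cv2.resize(im[110:260,210:450],None,fx=3,fy=3)[:,:,::-1])
go([.637,.234],.168,106.3)
```

```text
t 10.68 pos [ 0.4494 -0.1232  0.1698] shift [-0.2802  0.2904  0.0017] turn [-0.002  0.002 -0.   ] open 0.647
```

View pics/s3.png

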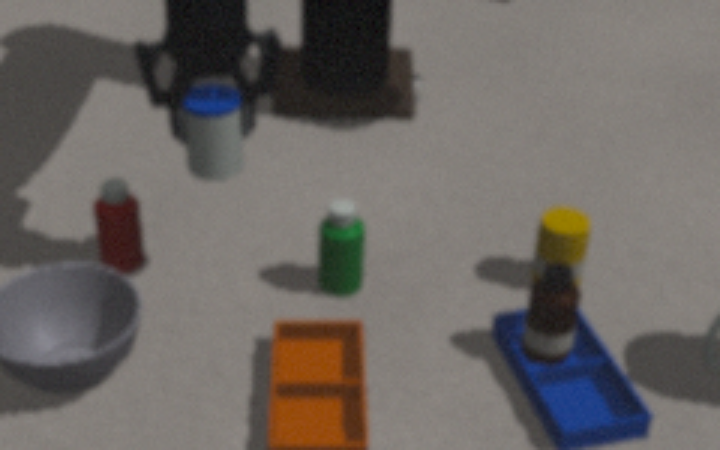

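The tub (215,140) is lifted and upright, and the brown bottle (552,315) stands in the blue tray. I'll carry the tub to the far blue compartment.

>>> carry_out --deltas '[-0.015, 0.016, 0, 0, 0, 0, -0.045, 0.047, 0, 0, 0, 0, -0.08, 0.083, 0, 0, 0, 0, -0.115, 0.119, 0, 0, 0, 0, -0.15, 0.155, 0, 0, 0, 0]'

```text
time: 11.3
eef_pos: [0.5487, 0.0694, 0.1655]
tcp_rot: [-0.142, 0.99, 0.0, -0.002]
contact_force: [0.7, -0.5, -2.4]
opening: 0.647
finger_force: 43.5
```

>>> carry_out --deltas '[-0.035, 0.036, 0, 0, 0, 0, -0.07, 0.073, 0, 0, 0, 0, -0.1, 0.104, 0, 0, 0, 0, -0.12, 0.125, 0, 0, 0, 0, -0.13, 0.135, 0, 0, 0, 0]'

```text
time: 11.92
eef_pos: [0.6355, 0.235, 0.165]
tcp_rot: [-0.142, 0.99, -0.0, -0.002]
contact_force: [-0.8, -0.5, -2.7]
opening: 0.649
finger_force: 43.5
```

```bash
python3 -c "
from h import *
go([.637,.234],.034,106.3)"
```

```text
t 11.93 pos [0.6355 0.235  0.165 ] shift [-0.0018 -0.0014  0.131 ] turn [ 0.    -0.005  0.001] open 0.649
```

>>> carry_out --deltas '[-0.001, -0.001, 0.03, 0, 0, 0, -0.001, -0.001, 0.065, 0, 0, 0, -0.001, -0.001, 0.1, 0, 0, 0, -0.001, -0.001, 0.123, 0, 0, 0, -0.001, -0.001, 0.131, 0, 0, 0]'

```text
time: 12.55
eef_pos: [0.6362, 0.2325, 0.0346]
tcp_rot: [-0.141, 0.99, -0.0, -0.002]
contact_force: [0.1, -0.3, -2.4]
opening: 0.646
finger_force: 43.4
```

>>> carry_out --deltas '[0, 0, 0.001, 0, 0, 0, 0, 0, 0.002, 0, 0, 0, 0, 0, 0.003, 0, 0, 0, 0, 0, 0.004, 0, 0, 0, 0, 0, 0.004, 0, 0, 0]'

```text
time: 13.18
eef_pos: [0.638, 0.2335, 0.0338]
tcp_rot: [-0.142, 0.99, 0.0, 0.0]
contact_force: [-0.9, 0.4, -2.3]
opening: 0.648
finger_force: 43.5
```

>>> carry_out --deltas '[0, 0, 0.001, 0, 0, 0, 0, 0, 0.0015, 0, 0, 0, 0, 0, 0.0015, 0, 0, 0]'

```text
time: 13.55
eef_pos: [0.6381, 0.2336, 0.0337]
tcp_rot: [-0.142, 0.99, -0.0, 0.0]
contact_force: [-3.5, 0.1, 4.8]
opening: 0.65
finger_force: 44.0
```

Contact; release and retract.

>>> carry_out --deltas '[0, 0, 0, 0, 0, 0, 0, 0, 0, 0, 0, 0, 0, 0, 0, 0, 0, 0, 0, 0, 0, 0, 0, 0]' --grip 100

```text
time: 14.05
eef_pos: [0.6377, 0.2334, 0.0317]
tcp_rot: [-0.142, 0.99, 0.0, -0.0]
contact_force: [0.2, -0.4, 0.2]
opening: 0.999
finger_force: 0.0
```

>>> carry_out --deltas '[0, 0, -0.02, 0, 0, 0, 0, 0, -0.05, 0, 0, 0, 0, 0, -0.09, 0, 0, 0, 0, 0, -0.14, 0, 0, 0, 0, 0, -0.165, 0, 0, 0]'

```text
time: 14.68
eef_pos: [0.6394, 0.2338, 0.203]
tcp_rot: [-0.142, 0.99, 0.0, 0.004]
contact_force: [0.1, 0.3, -0.4]
opening: 0.999
finger_force: 0.0
```

```bash
python3 -c "
from h import *
go([.425,-.233],.2,92.5)"
```

```text
t 14.68 pos [0.6394 0.2338 0.203 ] shift [ 0.3368 -0.3879  0.0006] turn [0.    0.008 0.241] open 0.999
```

>>> carry_out --deltas '[0.02, -0.023, 0, 0, 0, 0, 0.055, -0.063, 0, 0, 0, 0, 0.092, -0.106, 0, 0, 0, 0, 0.13, -0.15, 0, 0, 0, 0, 0.168, -0.194, 0, 0, 0, 0]'

```text
time: 15.3
eef_pos: [0.5303, -0.0014, 0.1987]
tcp_rot: [-0.142, 0.99, -0.001, 0.001]
contact_force: [0.5, -0.5, -0.1]
opening: 1.003
finger_force: 0.0
```

>>> carry_out --deltas '[0.038, -0.044, 0, 0, 0, 0.05, 0.076, -0.088, 0, 0, 0, 0.1, 0.115, -0.133, 0, 0, 0, 0.15, 0.15, -0.172, 0, 0, 0, 0.2, 0.168, -0.194, 0, 0, 0, 0.241]'

```text
time: 15.92
eef_pos: [0.4231, -0.2356, 0.1987]
tcp_rot: [-0.02, 1.0, -0.001, 0.001]
contact_force: [0.3, -0.1, 0.5]
opening: 1.001
finger_force: 0.0
```

>>> carry_out --deltas '[0, 0, 0, 0, 0, 0, 0, 0, 0, 0, 0, 0]'

```text
time: 16.18
eef_pos: [0.4243, -0.2328, 0.1977]
tcp_rot: [-0.022, 1.0, -0.0, 0.001]
contact_force: [0.5, -0.2, 0.3]
opening: 1.001
finger_force: 0.0
```

Run:
```python
from h import *
im,d=ctrl.read_camera("top"); cv2.imwrite("pics/t2.png",cv2.resize(im[120:270,210:470],None,fx=3,fy=3)[:,:,::-1])
for k,v in trays(im).items(): print(k,v)
go([.425,-.233],.032,92.5)
```

```text
blue_tray ((597.1136474609375, 222.35360717773438), (169.946533203125, 85.70221710205078), 16.252470016479492)
orange_tray ((630.5457763671875, -13.33645248413086), (170.8550262451172, 85.4056167602539), 2.6284592151641846)
t 16.23 pos [ 0.4244 -0.2325  0.1974] shift [-0.0004 -0.0005  0.1654] turn [-0.     0.001  0.001] open 1.002
```

View pics/t2.png

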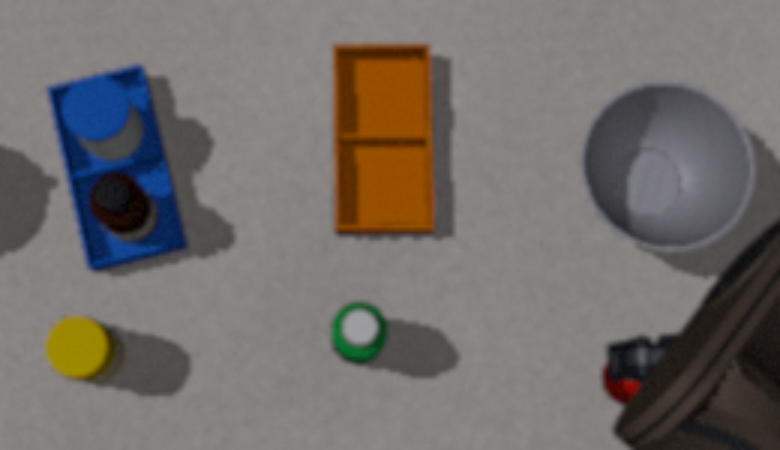

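The tub (100,110) and the brown bottle (122,205) both stand in the blue tray, and neither tray has moved. The gripper is over the red bottle.

>>> carry_out --deltas '[0, 0, 0.045, 0, 0, 0, 0, 0, 0.09, 0, 0, 0, 0, 0, 0.13, 0, 0, 0, 0, 0, 0.155, 0, 0, 0, 0, 0, 0.165, 0, 0, 0]'

```text
time: 16.85
eef_pos: [0.4236, -0.2314, 0.0303]
tcp_rot: [-0.023, 1.0, 0.001, -0.001]
contact_force: [-0.8, 0.3, 0.4]
opening: 0.998
finger_force: 0.0
```

>>> carry_out --deltas '[0, 0, 0, 0, 0, 0, 0, 0, 0, 0, 0, 0, 0, 0, 0, 0, 0, 0, 0, 0, 0, 0, 0, 0, 0, 0, 0, 0, 0, 0]' --grip 0

```text
time: 17.48
eef_pos: [0.4251, -0.2341, 0.0335]
tcp_rot: [-0.021, 1.0, -0.001, 0.001]
contact_force: [-0.1, 1.0, 5.6]
opening: 0.549
finger_force: 41.8
```

>>> carry_out --deltas '[0, 0, -0.02, 0, 0, 0, 0, 0, -0.055, 0, 0, 0, 0, 0, -0.1, 0, 0, 0, 0, 0, -0.13, 0, 0, 0, 0, 0, -0.14, 0, 0, 0]'

```text
time: 18.1
eef_pos: [0.4245, -0.2339, 0.1736]
tcp_rot: [-0.022, 1.0, -0.001, 0.001]
contact_force: [-0.0, -0.0, -1.6]
opening: 0.553
finger_force: 41.9
```

```bash
python3 -c "
from h import *
go([.672,-.0113],.172,92.5)"
```

```text
t 18.1 pos [ 0.4245 -0.2339  0.1736] shift [-0.2569  0.2117  0.0017] turn [-0.003  0.002 -0.001] open 0.553
```

>>> carry_out --deltas '[-0.015, 0.012, 0, 0, 0, 0, -0.045, 0.037, 0, 0, 0, 0, -0.08, 0.066, 0, 0, 0, 0, -0.115, 0.095, 0, 0, 0, 0, -0.15, 0.124, 0, 0, 0, 0]'

```text
time: 18.73
eef_pos: [0.5684, -0.1016, 0.1696]
tcp_rot: [-0.022, 1.0, 0.0, -0.002]
contact_force: [0.3, -0.6, -1.0]
opening: 0.554
finger_force: 41.8
```

>>> carry_out --deltas '[-0.035, 0.029, 0, 0, 0, 0, -0.065, 0.053, 0, 0, 0, 0, -0.09, 0.074, 0, 0, 0, 0, -0.104, 0.085, 0, 0, 0, 0, -0.107, 0.087, 0, 0, 0, 0]'

```text
time: 19.35
eef_pos: [0.6713, -0.0109, 0.1703]
tcp_rot: [-0.022, 1.0, 0.0, -0.001]
contact_force: [0.3, -0.4, -1.9]
opening: 0.557
finger_force: 41.8
```

Run:
```python
from h import *
im,d=ctrl.read_camera("scene"); cv2.imwrite("pics/s4.png",cv2.resize(im[110:280,210:450],None,fx=3,fy=3)[:,:,::-1])
go([.672,-.0113],.038,92.5)
```

```text
t 19.4 pos [ 0.6713 -0.0113  0.1706] shift [-0.001  -0.      0.1326] turn [ 0.    -0.002 -0.   ] open 0.551
```

View pics/s4.png

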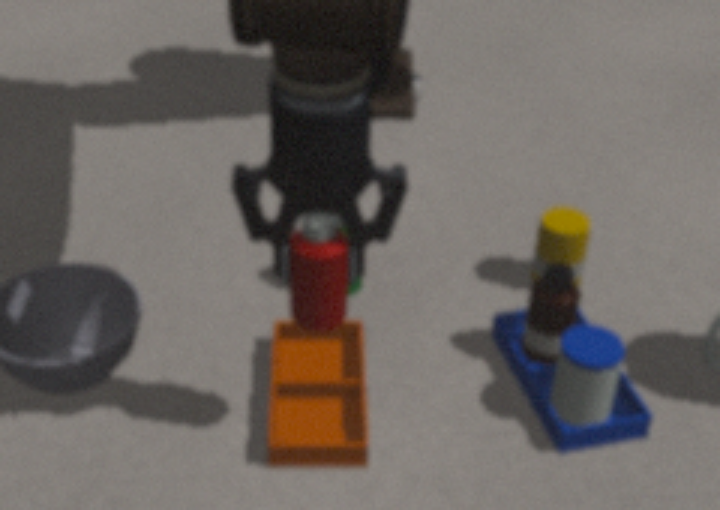

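The red bottle (320,275) is held upright over the orange tray. The tub (587,375) stands in the far blue compartment.

>>> carry_out --deltas '[-0.001, 0, 0.03, 0, 0, 0, -0.001, 0, 0.065, 0, 0, 0, -0.001, 0, 0.1, 0, 0, 0, -0.001, 0, 0.123, 0, 0, 0, -0.001, 0, 0.132, 0, 0, 0]'

```text
time: 20.02
eef_pos: [0.6714, -0.0118, 0.0381]
tcp_rot: [-0.021, 1.0, 0.0, -0.001]
contact_force: [-1.1, 0.1, -1.5]
opening: 0.551
finger_force: 41.8
```

>>> carry_out --deltas '[0, 0, 0.001, 0, 0, 0, 0, 0, 0.002, 0, 0, 0, 0, 0, 0.003, 0, 0, 0, 0, 0, 0.003, 0, 0, 0]'

```text
time: 20.52
eef_pos: [0.6731, -0.0113, 0.0376]
tcp_rot: [-0.022, 1.0, -0.0, 0.001]
contact_force: [0.8, -0.9, -1.5]
opening: 0.554
finger_force: 42.0
```

>>> carry_out --deltas '[0, 0, 0.001, 0, 0, 0, 0, 0, 0.0015, 0, 0, 0, 0, 0, 0.0015, 0, 0, 0]'

```text
time: 20.9
eef_pos: [0.6732, -0.0113, 0.0375]
tcp_rot: [-0.022, 1.0, -0.0, 0.0]
contact_force: [-3.6, -0.3, 6.7]
opening: 0.545
finger_force: 42.6
```

>>> carry_out --deltas '[0, 0, 0, 0, 0, 0, 0, 0, 0, 0, 0, 0, 0, 0, 0, 0, 0, 0, 0, 0, 0, 0, 0, 0]' --grip 100

```text
time: 21.4
eef_pos: [0.6725, -0.0113, 0.0351]
tcp_rot: [-0.022, 1.0, 0.0, -0.0]
contact_force: [0.3, 0.1, 0.2]
opening: 0.995
finger_force: 0.0
```

>>> carry_out --deltas '[0, 0, -0.02, 0, 0, 0, 0, 0, -0.05, 0, 0, 0, 0, 0, -0.09, 0, 0, 0, 0, 0, -0.14, 0, 0, 0, 0, 0, -0.162, 0, 0, 0]'

```text
time: 22.02
eef_pos: [0.6745, -0.0116, 0.2031]
tcp_rot: [-0.022, 1.0, -0.001, 0.004]
contact_force: [0.9, -0.8, -0.1]
opening: 0.994
finger_force: 0.0
```

```bash
python3 -c "
from h import *
go([.434,.237],.2,92.5)"
```

```text
t 22.02 pos [ 0.6745 -0.0116  0.2031] shift [0.2296 0.2588 0.0009] turn [-0.002  0.008 -0.   ] open 0.994
```

>>> carry_out --deltas '[0.015, 0.017, 0, 0, 0, 0, 0.045, 0.051, 0, 0, 0, 0, 0.08, 0.091, 0, 0, 0, 0, 0.115, 0.13, 0, 0, 0, 0, 0.15, 0.17, 0, 0, 0, 0]'

```text
time: 22.65
eef_pos: [0.5137, 0.153, 0.1969]
tcp_rot: [-0.021, 1.0, 0.0, -0.0]
contact_force: [0.3, 0.4, -0.4]
opening: 0.996
finger_force: 0.0
```

>>> carry_out --deltas '[0.03, 0.034, 0, 0, 0, 0, 0.058, 0.066, 0, 0, 0, 0, 0.074, 0.084, 0, 0, 0, 0, 0.079, 0.089, 0, 0, 0, 0, 0.079, 0.089, 0, 0, 0, 0]'

```text
time: 23.28
eef_pos: [0.4327, 0.2374, 0.1972]
tcp_rot: [-0.022, 1.0, -0.0, 0.0]
contact_force: [0.0, 0.1, 0.2]
opening: 1.004
finger_force: 0.0
```

Run:
```python
from h import *
im,d=ctrl.read_camera("top"); cv2.imwrite("pics/t3.png",cv2.resize(im[120:270,210:470],None,fx=3,fy=3)[:,:,::-1])
print(trays(im)["orange_tray"])
go([.434,.237],.028,92.5)
```

```text
((630.4859008789062, -14.17580795288086), (170.0811309814453, 84.38660430908203), 1.6886861324310303)
t 23.32 pos [0.4331 0.2371 0.1973] shift [-9.000e-04 -1.000e-04  1.693e-01] turn [-0.     0.    -0.001] open 1.002
```

View pics/t3.png

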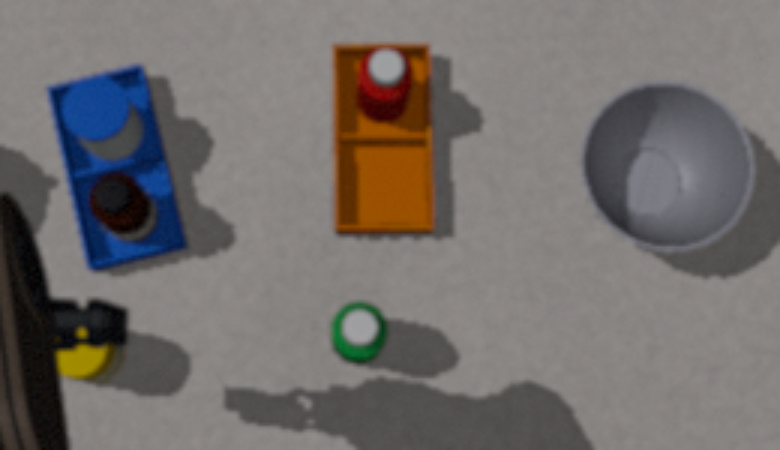

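The red bottle stands in the far orange compartment (385,85). The gripper is over the custard jar (85,350).

>>> carry_out --deltas '[-0.001, 0, 0.045, 0, 0, 0, -0.001, 0, 0.09, 0, 0, 0, -0.001, 0, 0.13, 0, 0, 0, -0.001, 0, 0.157, 0, 0, 0, -0.001, 0, 0.169, 0, 0, 0]'

```text
time: 23.95
eef_pos: [0.4333, 0.2365, 0.0265]
tcp_rot: [-0.021, 1.0, -0.001, -0.002]
contact_force: [0.1, -0.6, 0.2]
opening: 1.0
finger_force: 0.0
```

>>> carry_out --deltas '[0, 0, 0, 0, 0, 0, 0, 0, 0, 0, 0, 0, 0, 0, 0, 0, 0, 0, 0, 0, 0, 0, 0, 0, 0, 0, 0, 0, 0, 0]' --grip 0

```text
time: 24.58
eef_pos: [0.4351, 0.2379, 0.0299]
tcp_rot: [-0.022, 1.0, 0.0, 0.002]
contact_force: [0.2, -1.3, 5.5]
opening: 0.62
finger_force: 42.9
```

>>> carry_out --deltas '[0, 0, -0.02, 0, 0, 0, 0, 0, -0.055, 0, 0, 0, 0, 0, -0.1, 0, 0, 0, 0, 0, -0.13, 0, 0, 0, 0, 0, -0.14, 0, 0, 0]'

```text
time: 25.2
eef_pos: [0.4339, 0.2379, 0.1696]
tcp_rot: [-0.022, 1.0, 0.0, 0.001]
contact_force: [0.7, -0.4, -2.1]
opening: 0.619
finger_force: 43.0
```

```bash
python3 -c "
from h import *
go([.589,-.015],.168,92.5)"
```

```text
t 25.2 pos [0.4339 0.2379 0.1696] shift [-0.144  -0.2593  0.0017] turn [ 0.001  0.002 -0.   ] open 0.619
```

>>> carry_out --deltas '[-0.01, -0.018, 0, 0, 0, 0, -0.027, -0.049, 0, 0, 0, 0, -0.047, -0.085, 0, 0, 0, 0, -0.067, -0.121, 0, 0, 0, 0, -0.087, -0.157, 0, 0, 0, 0]'

```text
time: 25.82
eef_pos: [0.5263, 0.0835, 0.1658]
tcp_rot: [-0.022, 1.0, 0.0, -0.002]
contact_force: [0.6, 0.5, -2.9]
opening: 0.624
finger_force: 42.9
```

>>> carry_out --deltas '[-0.02, -0.036, 0, 0, 0, 0, -0.038, -0.068, 0, 0, 0, 0, -0.05, -0.09, 0, 0, 0, 0, -0.056, -0.102, 0, 0, 0, 0, -0.057, -0.102, 0, 0, 0, 0]'

```text
time: 26.45
eef_pos: [0.5884, -0.015, 0.1676]
tcp_rot: [-0.021, 1.0, 0.0, -0.001]
contact_force: [-0.4, 0.8, -2.4]
opening: 0.623
finger_force: 42.9
```

```bash
python3 -c "
from h import *
go([.589,-.015],.034,92.5)"
```

```text
t 26.45 pos [ 0.5884 -0.015   0.1676] shift [-8.000e-04 -1.000e-04  1.336e-01] turn [ 0.001 -0.001 -0.001] open 0.623
```

>>> carry_out --deltas '[0, 0, 0.03, 0, 0, 0, 0, 0, 0.065, 0, 0, 0, 0, 0, 0.1, 0, 0, 0, 0, 0, 0.123, 0, 0, 0, 0, 0, 0.131, 0, 0, 0]'

```text
time: 27.08
eef_pos: [0.5869, -0.0134, 0.0355]
tcp_rot: [-0.022, 1.0, 0.001, -0.002]
contact_force: [0.7, -0.2, -1.7]
opening: 0.619
finger_force: 42.9
```

>>> carry_out --deltas '[0, 0, 0.001, 0, 0, 0, 0, 0, 0.002, 0, 0, 0, 0, 0, 0.003, 0, 0, 0, 0, 0, 0.004, 0, 0, 0, 0, 0, 0.004, 0, 0, 0]'

```text
time: 27.7
eef_pos: [0.5891, -0.0151, 0.034]
tcp_rot: [-0.022, 1.0, -0.0, 0.0]
contact_force: [0.1, 0.0, 0.6]
opening: 0.622
finger_force: 43.0
```

>>> carry_out --deltas '[0, 0, 0.001, 0, 0, 0, 0, 0, 0.001, 0, 0, 0]'

```text
time: 27.95
eef_pos: [0.5892, -0.0151, 0.0339]
tcp_rot: [-0.022, 1.0, -0.0, 0.0]
contact_force: [-4.5, 0.5, 5.2]
opening: 0.619
finger_force: 43.7
```

>>> carry_out --deltas '[0, 0, 0, 0, 0, 0, 0, 0, 0, 0, 0, 0, 0, 0, 0, 0, 0, 0, 0, 0, 0, 0, 0, 0]' --grip 100

```text
time: 28.45
eef_pos: [0.5887, -0.015, 0.0322]
tcp_rot: [-0.022, 1.0, 0.0, -0.0]
contact_force: [-0.6, 0.4, -0.2]
opening: 1.0
finger_force: 0.0
```

>>> carry_out --deltas '[0, 0, -0.02, 0, 0, 0, 0, 0, -0.05, 0, 0, 0, 0, 0, -0.09, 0, 0, 0, 0, 0, -0.14, 0, 0, 0, 0, 0, -0.19, 0, 0, 0]'

```text
time: 29.08
eef_pos: [0.5886, -0.0149, 0.2255]
tcp_rot: [-0.022, 1.0, -0.0, 0.001]
contact_force: [0.0, -0.8, -0.3]
opening: 1.005
finger_force: 0.0
```

>>> carry_out --deltas '[0.02, -0.03, 0, 0, 0, 0, 0.04, -0.075, 0, 0, 0, 0, 0.06, -0.12, 0, 0, 0, 0, 0.08, -0.17, 0, 0, 0, 0, 0.1, -0.22, 0, 0, 0, 0]'

```text
time: 29.7
eef_pos: [0.4978, -0.2406, 0.2243]
tcp_rot: [-0.022, 1.0, -0.001, 0.001]
contact_force: [-0.1, -0.5, 0.2]
opening: 1.002
finger_force: 0.0
```

Run:
```python
from h import *
im,d=ctrl.read_camera("top"); cv2.imwrite("pics/t4.png",cv2.resize(im[120:270,210:470],None,fx=3,fy=3)[:,:,::-1])
T=trays(im);print(T); C=cloud("top",d).reshape(-1,3)
T={"vanilla":(.557,.211,.104),"tub":(.637,.234,.082),"red":(.672,-.011,.104),"custard":(.589,-.015,.082),"green":(.455,.003,.1)}
for k,(x,y,h) in T.items():
    s=C[(abs(C[:,2]-h)<.009)&(np.hypot(C[:,0]-x,C[:,1]-y)<.04)]; print(k,len(s),((s.min(0)+s.max(0))/2).round(3),np.median(s[:,2]).round(3))
```

```text
{'blue_tray': ((597.2445678710938, 222.2419891357422), (170.03195190429688, 85.58689880371094), 16.102432250976562), 'orange_tray': ((630.4843139648438, -14.124038696289062), (170.0810546875, 84.28302764892578), 1.6886861324310303)}
vanilla 105 [0.558 0.21  0.101] 0.103
tub 393 [0.636 0.232 0.08 ] 0.081
red 100 [ 0.674 -0.013  0.102] 0.103
custard 324 [ 0.589 -0.016  0.08 ] 0.081
green 103 [0.455 0.003 0.097] 0.099
```

View pics/t4.png

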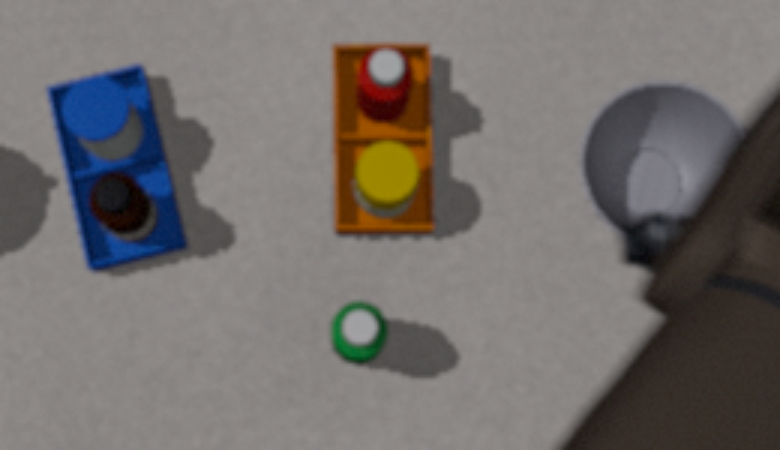

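All four stand on the tray floors, centred to within a few mm, with cap and lid heights 4 mm above the counter values. Trays and green bottle are unmoved, and the gripper is clear.

```bash
python3 -c "
from plant import ctrl
print(ctrl.sign_off())"
```

```text
the job is handed in; nothing more can be done
None
```

The job is handed in at about 30 s of the 102 s: the brown bottle and white tub stand in the blue tray and the red bottle and yellow jar in the orange, all within a few mm of centre; the trays and green bottle are unmoved, and I touched nothing else.

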